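Seat the cut-out template on its pins

TASK

Slide the brown cut-out template across the white panel until both of its holes have dropped over the two brass locating pins and it lies flat on the panel. Push it along with the fingers and do not lift it. Leave the other loose things where they are, and finish with the robot clear.

Things in the scene. Friction and masses are not known exactly. Their poses are not given: they have to be found in the camera images.
- panel: White panel 280 (x) x 400 (y) x 18 mm, screwed flat to the bench; it does not move. Origin: centre of its underside, on the bench. Dark blue lines drawn on it, 5 mm outside the seated template's edges, mark its two 150 mm sides (at panel x -105 and 105 mm) and its +y side (at panel y 110 mm).
- home (a point): Point on the panel's top face at panel (0, 30) mm, 18 mm above the bench, axes as the panel's, at a thin blue cross: here lies the centre of the template's underside when seated, axes parallel to the panel's. The start is 20 to 40 mm short of it towards the panel's -y, up to 10 mm off in x and 0.12 rad turned.
- strip (a point): Centre of the top of a green packing strip fixed on the panel, 200 (x) x 34 (y) x 8 mm, at panel (0, -66) mm. At the start the template lies level, its -y edge on this strip and its middle on the two pins, 8 mm above the panel. Pushed along the panel's +y it leaves the strip as the holes reach the pins, and drops 8 mm.
- pin_a (a point): Centre of the top of a brass pin at panel (-80, 45) mm, hidden under the template at the start. It stands 8 mm above the panel's face (26 mm above the bench), 10 mm diameter, tapering over its upper 3.5 mm to 5 mm.
- pin_b (a point): The same pin at panel (80, 45) mm.
- template: Brown wooden plate 200 (x) x 150 (y) x 15 mm, 0.18 to 0.32 kg, loose, ordinary wood friction. Origin: centre of its underside. In its middle a through window 100 (x) x 80 (y) mm, where fingertips can stand and push on the walls; its outer edges can be pushed too. Two through holes of 13 mm diameter at (-80, 15) and (80, 15) mm.
- hole_a (a point): Centre of the template's hole at x -80 mm, at its underside; belongs over pin_a.
- hole_b (a point): Centre of the template's hole at x +80 mm, at its underside; belongs over pin_b.
- tape_roll: Bystander: small blue roll of tape on the panel, 44 mm diameter, 19 mm high. Origin: centre of its underside.
- glue_pot: Bystander: white pot with a red cap on the panel, 36 mm diameter, 60 mm high. Origin: centre of its underside.
- pencil: Bystander: flat red carpenter's pencil on the panel, 154 mm long along its x, 12 mm wide, 7 mm high. Origin: underside of its barrel.
- tape_measure: Bystander: grey tape measure on the bench, 76 x 40 x 62 mm. Origin: centre of its underside.
- screwdriver: Bystander: screwdriver with a green handle lying on the bench. Origin: underside, near its middle.
- screw_jar: Bystander: glass jar with a steel cap on the bench, 60 mm diameter, 75 mm high. Origin: centre of its underside.
- try_square: Bystander: try square lying on the bench, wooden stock 100 mm along x, steel blade reaching 150 mm along y. Origin: under the centre of its stock.
Mind the look-alikes: they are no part of the job. Leave any green look-alike of the template alone.

How it is judged:
By the outcome, as a careful person would: the job done as asked, in the order asked, and still so for the second after the job is handed in, with the robot touching nothing.
It also fails if it takes over 35 s, if anything falls off the work surface, if the arm or the gripper's body presses on something with over 40 N, if the wrist force passes 120 N, or if a joint passes its speed limit or range.

ROBOT

A 6-joint arm with a two-finger parallel gripper is mounted at the origin on the work surface. World frame = base frame: x ahead of the robot, y to its left, z up, the work surface at z = 0. Lengths are in m, angles in rad, forces in N, time in s.
With the tool pointing down it reaches from about 0.25 to 0.725 m from the base axis. Payload 4 kg.
Tool frame: the origin (TCP) lies midway between the tips of the shut fingers; the grasp point (between the pads) lies 19 mm behind it; z points along the fingers, y is the direction in which the jaws open and shut (so a half turn about z gives the same grasp; the last joint's range is limited). The gripper opens to 85 mm and grips with 20 to 120 N. Pads are 22 mm wide; open, the fingers measure 114 mm over their backs; the gripper's body (76 mm by 85 mm) begins 54 mm behind the grasp point. The pads swing forward as they close: fully open they stand 13 mm farther back than shut.
Start: joints at [1.283, 0.241, 0.005, 1.335, 0, 1.571], TCP at [0.142, 0.479, 0.231] pointing down, gripper open.
Joint ranges: [-2.72, 2.72], [-1.05, 1.87], [-1.09, 1.28], [-1.99, 2.15], [-1.42, 1.44], [-3.14, 3.14]. Speed limits (rad/s): [2.79, 2.79, 3.14, 3.14, 3.14, 3.14].

INTERFACE

Orientations are given as a unit quaternion [x, y, z, w].
In Python, from workcell import bot, eyes, job gives the robot as it stands.
- The arm moves only by the shell command python3 -m crank 'ROWS'. ROWS is a JSON object of lists of equal length, an entry for each row: "dr": the turn, a rotation vector about the tool's x, y, z in rad, a list of three; "travel": the shift along the tool's x, y, z in m, a list of three; "hand": the finger opening in m, from 0 to 0.0854. In form: {"dr": [[wx, wy, wz], ...], "travel": [[x, y, z], ...], "hand": [hand, ...]}. A call has 1 to 10 rows; each row is the pose to reach, as a shift and turn from the pose commanded when the call began, along the tool's axes at that moment; what a row does not reach only later rows make up. A row lasts 1/8 s, in which the tool goes at most 62.5 mm and 10.7 degrees, less where a joint would pass 70% of its speed; a pose out of reach is approached as far as the arm can. A call with a gripper value outside its range is refused whole. The fingers move at their own pace and stop on an object; the grip force is fixed at half the most. Time passes only in rows, so rows that repeat a pose let the fingers close. It gives the time, the measured TCP pose, the force and the opening at its end, in the units of the state.
- bot.get_obs(): the state, without advancing time (a new reading comes with each control period).
- eyes.camera(name): name is "scene" or "top" or "wrist"; returns a dict with "color" (420x560x3 uint8, red, green, blue), "K" (3x3 intrinsics, pixels), "D" ([k1, k2, p1, p2, k3] as OpenCV has them; the pictures are not rectified), "R" (3x3) and "t" (3): a world point X has camera coordinates R X + t; the wrist camera has in their place "T_tool_cam" (4x4, takes a point from camera to tool coordinates, whose origin is the TCP and whose axes are the flange's). Camera axes: x right, y down, z forward; pixel columns grow to the right and rows downward; lengths in m; the calibration is good to about 2 mm. A picture is of the moment at which its call begins: read the wrist's pose just before it. There is no depth.
- job.job_done(): hands the job in, once; it reports no verdict.
The state is a dict: "clock": time; "joint_pos": joint angles; "joint_vel": joint speeds; "tau": joint torques, N m; "eef_pos": TCP position; "tool_rot": TCP orientation; "ft_force": force on the tool from outside, world axes, zero at the start; "ft_torque": the same for the moment, N m; "grip_width": finger opening in m.
Only numpy, scipy, OpenCV 4.12 (cv2) and the standard library are available. Lean on these libraries where they do the work, as an engineer would, in place of code of your own. Each camera call takes 0.05 s, during which the arm holds its last target.

## Working session

There is one attempt and no reset: what is moved stays moved. The work goes in short steps, Python scripts to look and compute and a shell command to move; the robot and the scene stay as the last step left them, time stands still between calls to the robot, and variables do not carry over. Pictures are saved under pics/ and viewed, and the job is handed in when it is done.

```bash
ls; mkdir -p pics; python3 - <<'E'
from workcell import bot,eyes,job
import cv2
print(bot.get_obs())
for n in ["scene","top","wrist"]:
    c=eyes.camera(n); cv2.imwrite(f"pics/{n}0.png",c["color"][:,:,::-1])
    print(n,{k:v for k,v in c.items() if k!="color"})
E
```

```text
pics
{'clock': 0.0, 'joint_pos': array([ 1.28300563e+00,  2.41416590e-01,  3.74871387e-03,  1.33519868e+00,
       -1.34364842e-05,  1.57080124e+00]), 'joint_vel': array([ 0.0019136 ,  0.00114319,  0.00030425, -0.0001045 ,  0.00040859,
        0.00161877]), 'tau': array([-1.37960778e-03, -3.72319221e+01,  2.52406347e+01,  1.68666348e-02,
        2.42671485e-04,  8.53618019e-06]), 'eef_pos': array([0.14174518, 0.47884102, 0.2304205 ]), 'tool_rot': array([ 1.43401628e-01,  9.89664035e-01, -1.02538040e-03, -1.41783375e-04]), 'ft_force': array([-0.78159585,  0.6480046 , -0.17698098]), 'ft_torque': array([ 0.01708278, -0.00979526, -0.00836352]), 'grip_width': 0.08591976552028076}
scene {'K': array([[438.76649934,   0.        , 280.21927798],
       [  0.        , 438.76649934, 204.07559504],
       [  0.        ,   0.        ,   1.        ]]), 'D': array([-0.09179009,  0.        ,  0.        ,  0.        ,  0.        ]), 'R': array([[-0.73394022,  0.67896365, -0.018442  ],
       [ 0.42918919,  0.44255483, -0.78736387],
       [-0.52642985, -0.58579312, -0.61621265]]), 't': array([ 0.3673
[... 414 characters left out ...]
15604408e-01,  1.92322284e-02, -9.76291381e-01]]), 't': array([-0.0677563 ,  0.4802331 ,  1.43575796])}
wrist {'K': array([[353.72960729,   0.        , 282.99564424],
       [  0.        , 353.72960729, 208.44719327],
       [  0.        ,   0.        ,   1.        ]]), 'D': array([0.03023835, 0.        , 0.        , 0.        , 0.        ]), 'T_tool_cam': array([[-1.65598908e-03, -9.44827887e-01, -3.27563005e-01,
         8.45253143e-02],
       [ 9.99998619e-01, -1.51954665e-03, -6.72471344e-04,
        -4.90675578e-04],
       [ 1.37622410e-04, -3.27563667e-01,  9.44829098e-01,
        -1.43001585e-01],
       [ 0.00000000e+00,  0.00000000e+00,  0.00000000e+00,
         1.00000000e+00]])}
```

View pics/scene0.png

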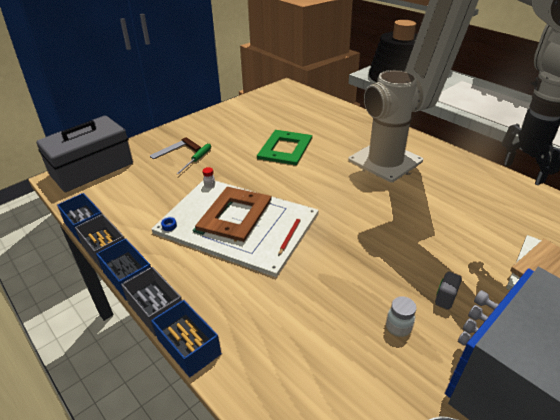

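View pics/top0.png

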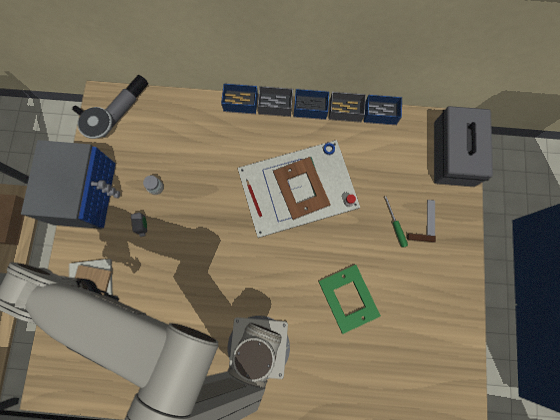

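View pics/wrist0.png

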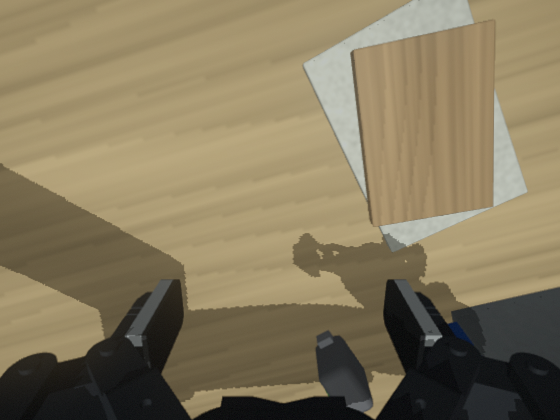

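The brown template on the white panel is at about (301,188) in the top view, and the green look-alike is on the bench at (349,298). The brown one lies on the panel, so it is the one meant. Here is an enlarged crop to confirm.

```bash
python3 - <<'E'
import cv2
a=cv2.imread("pics/top0.png")[125:250,225:375]
cv2.imwrite("pics/crop_top0.png",cv2.resize(a,None,fx=5,fy=4.8,interpolation=cv2.INTER_CUBIC)[:600,:750])
b=cv2.imread("pics/scene0.png")[160:280,145:325]
cv2.imwrite("pics/crop_scene0.png",cv2.resize(b,None,fx=4.4,fy=4.4,interpolation=cv2.INTER_CUBIC))
E
```

```text
(no output)
```

View pics/crop_top0.png

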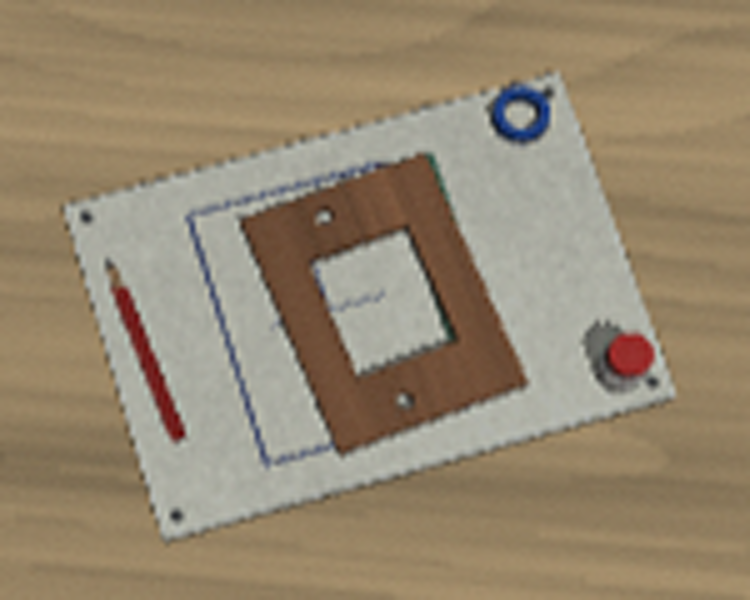

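View pics/crop_scene0.png

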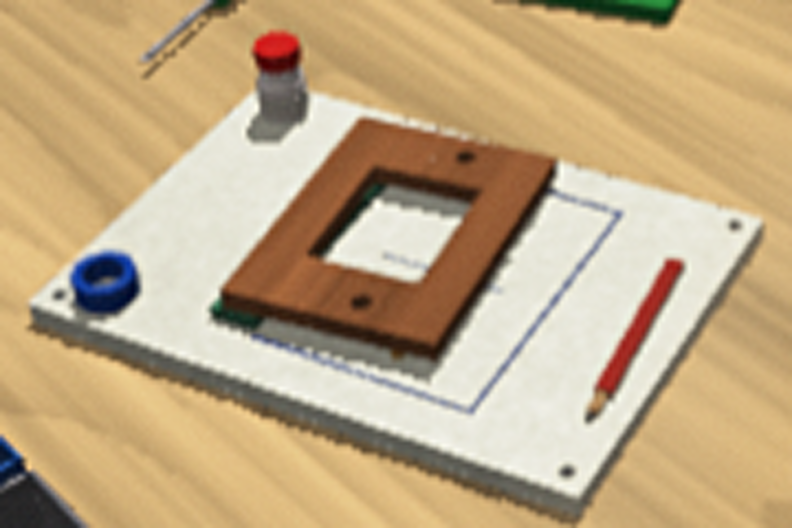

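The crop confirms it: the brown plate with window and two holes lies on the panel, at (301,188). Panel +y points left in the top view, towards the open blue lines. Next is a coarse pose from the top and scene views.

```bash
cat > h.py <<'E'
import numpy as np, cv2
from scipy.spatial.transform import Rotation as Ro
from scipy.optimize import least_squares
def proj(c,X):
    X=np.atleast_2d(X).astype(float)
    return cv2.projectPoints(X,cv2.Rodrigues(c["R"])[0],c["t"],c["K"],c["D"])[0][:,0]
def ray(c,px):
    u=cv2.undistortPoints(np.array(px,float).reshape(-1,1,2),c["K"],c["D"])[:,0]
    d=np.c_[u,np.ones(len(u))]@c["R"]; o=-c["R"].T@c["t"]
    return o,d
def onz(c,px,z):
    o,d=ray(c,px); return o+d*((z-o[2])/d[:,2])[:,None]
def wristcam(c,obs):
    T=np.eye(4);T[:3,:3]=Ro.from_quat(obs["tool_rot"]).as_matrix();T[:3,3]=obs["eef_pos"]
    W=np.linalg.inv(T@c["T_tool_cam"]); c=dict(c);c["R"]=W[:3,:3];c["t"]=W[:3,3];return c
def tri(obsv):
    A=np.zeros((3,3));b=np.zeros(3)
    for c,p in obsv:
        o,d=ray(c,[p]);d=d[0]/np.linalg.norm(d);M=np.eye(3)-np.outer(d,d);A+=M;b+=M@o
    return np.linalg.solve(A,b)
def rect(w,h,z,pose):
    x,y,t=pose; P=np.array([[-w,h],[-w,-h],[w,-h],[w,h]])/2
    R=np.array([[np.cos(t),-np.sin(t)],[np.sin(t),np.cos(t)]])
    return np.c_[P@R.T+[x,y],np.full(4,z)]
def fit2(src,dst):
    # rigid 2d: dst=R src+t
    s=src-src.mean(0);d=dst-dst.mean(0)
    t=np.arctan2((s[:,0]*d[:,1]-s[:,1]*d[:,0]).sum(),(s*d).sum())
    R=np.array([[np.cos(t),-np.sin(t)],[np.sin(t),np.cos(t)]])
    p=dst.mean(0)-R@src.mean(0); return p,t,np.linalg.norm(dst-src@R.T-p,axis=1)
E
python3 - <<'E'
from h import *
from workcell import eyes
c=eyes.camera("top");s=eyes.camera("scene")
f=lambda L:np.array(L)/[5,4.8]+[225,125]-[.4,.4]
g=lambda L:np.array(L)/4.4+[145,160]-.4
pt=f([(62,205),(557,72),(677,400),(165,542)]) # order: (+y,?)...
W=onz(c,pt,.018);print("panel",W.round(4))
# top-view left = +y ; top-view up = world +x
tt=f([(240,218),(432,153),(526,384),(340,455)]);T=onz(c,tt,.041);print("templ",T.round(4))
# scene pts same order: panel (+y far from robot)= (575,515)
ps=g([(575,515),(33,308)]);print("scene panel",onz(s,ps,.018).round(4))
ts=g([(432,352),(222,297),(372,120),(553,162)]);
for a,b in zip(tt,ts): print("tri",tri([(c,a),(s,b)]).round(4))
# template x axis: +y left -> x axis = R(-90) y
for n,Q,w,h in (("panel",W,.28,.4),("templ",T,.2,.15)):
    P=np.array([[w,h],[w,-h],[-w,-h],[-w,h]])/2
    print(n,fit2(P,Q[:,:2]))
E
```

```text
panel [[ 0.6497  0.1427  0.018 ]
 [ 0.7944 -0.2282  0.018 ]
 [ 0.5301 -0.3322  0.018 ]
 [ 0.3866  0.0385  0.018 ]]
templ [[ 0.6428  0.0052  0.041 ]
 [ 0.7086 -0.1349  0.041 ]
 [ 0.5276 -0.2165  0.041 ]
 [ 0.4606 -0.0841  0.041 ]]
scene panel [[ 0.6575  0.1521  0.018 ]
 [ 0.7914 -0.2219  0.018 ]]
tri [0.6431 0.0062 0.0373]
tri [ 0.7073 -0.1322  0.0344]
tri [ 0.5246 -0.2134  0.0386]
tri [ 0.4617 -0.0845  0.0369]
panel (array([ 0.59018899, -0.09482094]), np.float64(0.3724983069436997), array([0.00190114, 0.00218851, 0.00250832, 0.00210123]))
templ (array([ 0.58489989, -0.10756988]), np.float64(0.44484271549663085), array([0.00208828, 0.00290544, 0.00193833, 0.00217074]))
```

```bash
python3 -m crank '{"dr":[[0,0,0.9],[0,0,0.9],[0,0,0.9],[0,0,0.9],[0,0,0.9],[0,0,0.9],[0,0,0.9],[0,0,0.9],[0,0,0.9],[0,0,0.9]],"travel":[[-0.58,-0.41,-0.02],[-0.58,-0.41,-0.02],[-0.58,-0.41,-0.02],[-0.58,-0.41,-0.02],[-0.58,-0.41,-0.02],[-0.58,-0.41,-0.02],[-0.58,-0.41,-0.02],[-0.58,-0.41,-0.02],[-0.58,-0.41,-0.02],[-0.58,-0.41,-0.02]],"hand":[0.06,0.06,0.06,0.06,0.06,0.06,0.06,0.06,0.06,0.06]}'
```

```text
clock: 1.5
eef_pos: [0.5298, -0.013, 0.249]
tool_rot: [0.56, 0.829, 0.0, 0.0]
ft_force: [1.4, 0.3, 0.3]
grip_width: 0.0601
```

```bash
python3 -m crank '{"dr":[[0,0,0.01],[0,0,0.01],[0,0,0.01],[0,0,0.01]],"travel":[[-0.083,0.026,0],[-0.083,0.026,0],[-0.083,0.026,0],[-0.083,0.026,0]],"hand":[0.066,0.066,0.066,0.066]}'
python3 - <<'E'
from h import *
from workcell import eyes,bot
import pickle
o=bot.get_obs();c=eyes.camera("wrist");cv2.imwrite("pics/w1.png",c["color"][:,:,::-1])
pickle.dump((o,c),open("w1.pkl","wb"));print(o["eef_pos"],o["tool_rot"],o["grip_width"],o["joint_pos"])
E
```

```text
clock: 2.0
eef_pos: [0.5832, -0.0778, 0.2486]
tool_rot: [0.564, 0.826, -0.0, -0.001]
ft_force: [-0.4, 1.0, 0.6]
grip_width: 0.0663
[ 0.58322287 -0.07778043  0.24860667] [ 5.63556633e-01  8.26077179e-01 -1.03955056e-04 -6.36370643e-04] 0.066279758453316 [-1.32779926e-01  4.15889927e-01  2.97095182e-01  1.45323207e+00
  3.86005560e-04  1.06459003e+00]
```

View pics/w1.png

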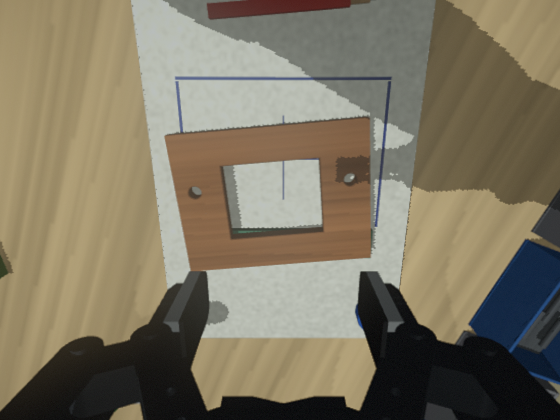

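```bash
python3 - <<'E'
import cv2
a=cv2.imread("pics/w1.png")[60:280,150:415]
cv2.imwrite("pics/w1c.png",cv2.resize(a,(795,600*1),interpolation=cv2.INTER_CUBIC) if 0 else cv2.resize(a[:200],None,fx=3,fy=3,interpolation=cv2.INTER_CUBIC))
cv2.imwrite("pics/w1d.png",cv2.resize(a[100:],None,fx=3,fy=3,interpolation=cv2.INTER_CUBIC))
E
```

```text
(no output)
```

View pics/w1c.png

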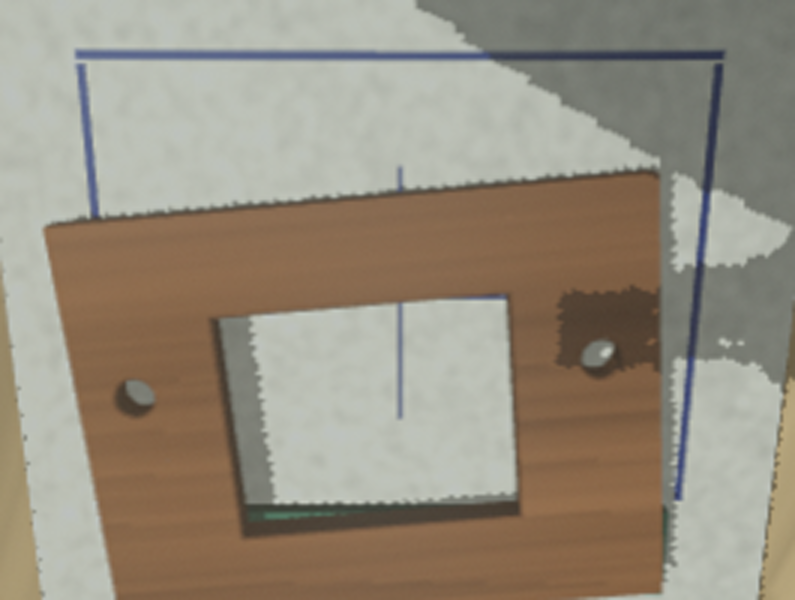

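View pics/w1d.png

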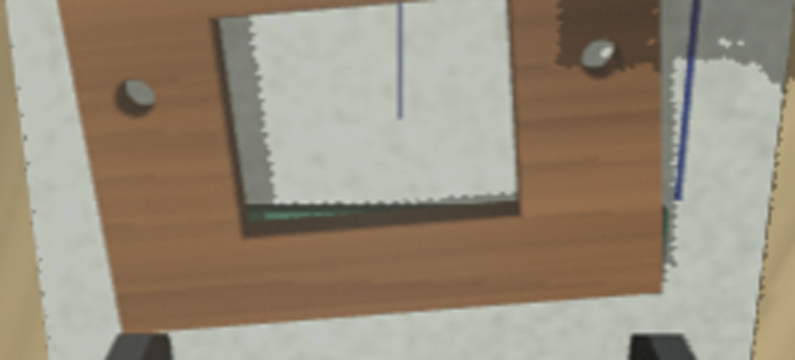

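```bash
cat > m1.py <<'E'
from h import *
import pickle
o,c=pickle.load(open("w1.pkl","rb"));c=wristcam(c,o)
f=lambda L:np.array(L,float)/3+[150,60]-.33
L=onz(c,f([(78,55),(723,55),(718,64),(679,500),(82,66),(95,215),(400,418),(400,167),(475,297)]),.018)[:,:2]
def res(p):
    x,y,t=p;R=np.array([[np.cos(t),-np.sin(t)],[np.sin(t),np.cos(t)]]);q=(L-[x,y])@R
    return np.r_[q[0:2,1]-.11,q[2:4,0]-.105,q[4:6,0]+.105,q[6:8,0],q[8,1]-.03]
r=least_squares(res,[.59,-.095,.37]);print("panel",r.x.round(4),(r.fun*1e3).round(1))
for z in (.039,.041,.043):
    T=onz(c,f([(46,227),(660,170),(662,593),(122,631),(212,319),(508,294),(520,516),(244,538)]),z)[:,:2]
    P=np.array([[-100,75],[100,75],[100,-75],[-100,-75],[-50,40],[50,40],[50,-40],[-50,-40]])/1e3
    p,t,e=fit2(P,T)
    x,y,a=r.x;R=np.array([[np.cos(a),-np.sin(a)],[np.sin(a),np.cos(a)]])
    print(z,"templ",p.round(4),round(t,4),"in panel",((p-[x,y])@R*1e3).round(1),round(t-a,3),(e*1e3).round(1))
q=o["tool_rot"];M=Ro.from_quat(q).as_matrix()
print("tool in panel",((o["eef_pos"][:2]-[x,y])@R*1e3).round(1),"toolx angle rel panel y",np.arctan2(M[1,0],M[0,0])-np.pi/2-a, M.round(4).tolist())
E
python3 m1.py
```

```text
panel [ 0.5897 -0.0958  0.3732] [ 0.1 -0.2 -0.2  0.4  0.2 -0.3 -0.1  0.   0. ]
0.039 templ [ 0.5836 -0.1079] 0.4563 in panel [-10.1  -9.1] 0.083 [0.3 1.2 0.7 0.7 0.2 0.4 0.6 0.8]
0.041 templ [ 0.5834 -0.1073] 0.4563 in panel [-10.   -8.4] 0.083 [1.  0.7 0.2 1.1 0.1 0.6 0.5 0.5]
0.043 templ [ 0.5833 -0.1067] 0.4563 in panel [-10.   -7.8] 0.083 [1.7 0.8 0.7 1.7 0.5 0.9 0.7 0.5]
tool in panel [ 0.5 19.1] toolx angle rel panel y 0.00021952015789883372 [[-0.3648, 0.9311, -0.0012], [0.9311, 0.3648, 0.0005], [0.0009, -0.0009, -1.0]]
```

```bash
python3 -m crank '{"dr":[[0,0,-0.08],[0,0,-0.08],[0,0,-0.08],[0,0,-0.08],[0,0,-0.08],[0,0,-0.08]],"travel":[[-0.031,-0.0105,0.04],[-0.031,-0.0105,0.09],[-0.031,-0.0105,0.14],[-0.031,-0.0105,0.184],[-0.031,-0.0105,0.184],[-0.031,-0.0105,0.184]],"hand":[0.05,0.05,0.05,0.05,0.05,0.05]}'
cat > look.py <<'E'
import sys,pickle
from h import *
from workcell import eyes,bot
n=sys.argv[1]; cams=sys.argv[2:] or ["wrist"]
o=bot.get_obs()
for k in cams:
    c=eyes.camera(k)
    if k=="wrist": c=wristcam(c,o)
    pickle.dump((o,c),open(f"{n}_{k}.pkl","wb")); cv2.imwrite(f"pics/{n}_{k}.png",c["color"][:,:,::-1])
x,y,a=.5897,-.0958,.3732;R=np.array([[np.cos(a),-np.sin(a)],[np.sin(a),np.cos(a)]])
M=Ro.from_quat(o["tool_rot"]).as_matrix()
print(o["clock"],"tool panel mm",((o["eef_pos"][:2]-[x,y])@R*1e3).round(1),"z",(o["eef_pos"][2]*1e3).round(1),"yaw",round(np.arctan2(M[1,0],M[0,0])-np.pi/2-a,4),"F",o["ft_force"].round(1),"w",o["grip_width"].round(4))
E
python3 look.py a
```

```text
clock: 2.8
eef_pos: [0.5865, -0.1105, 0.067]
tool_rot: [0.53, 0.848, 0.001, 0.001]
ft_force: [0.2, 0.0, -0.0]
grip_width: 0.05Traceback (most recent call last):
  File "look.py", line 12, in <module>
    print(o["clock"],"tool panel mm",((o["eef_pos"][:2]-[x,y])@R*1e3).round(1),"z",(o["eef_pos"][2]*1e3).round(1),"yaw",round(np.arctan2(M[1,0],M[0,0])-np.pi/2-a,4),"F",o["ft_force"].round(1),"w",o["grip_width"].round(4))
                                                                                                                                                                                                    ^^^^^^^^^^^^^^^^^^^^^
AttributeError: 'float' object has no attribute 'round'
```

View pics/a_wrist.png

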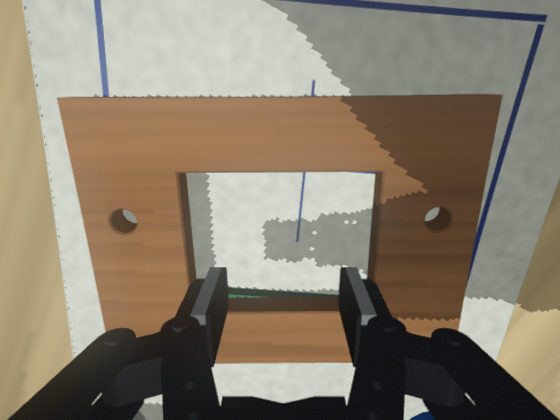

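The template is square to the tool. The window spans columns 180–382, with the fingertips at columns 200–370 above it. I'll descend into it now.

```bash
sed -i 's/o\["grip_width"\].round(4)/round(o["grip_width"],4)/' look.py
python3 -m crank '{"dr":[[0,0,0],[0,0,0],[0,0,0],[0,0,0]],"travel":[[0,-0.0015,0.02],[0,-0.0015,0.04],[0,-0.0015,0.046],[0,-0.0015,0.046]],"hand":[0.05,0.05,0.05,0.05]}'; python3 look.py b wrist scene
```

```text
clock: 3.35
eef_pos: [0.585, -0.1119, 0.0203]
tool_rot: [0.53, 0.848, 0.0, 0.001]
ft_force: [0.0, 0.7, 0.5]
grip_width: 0.0502
3.35 tool panel mm [-10.3 -13.3] z 20.3 yaw 0.0799 F [0.  0.7 0.5] w 0.0502
```

View pics/b_wrist.png

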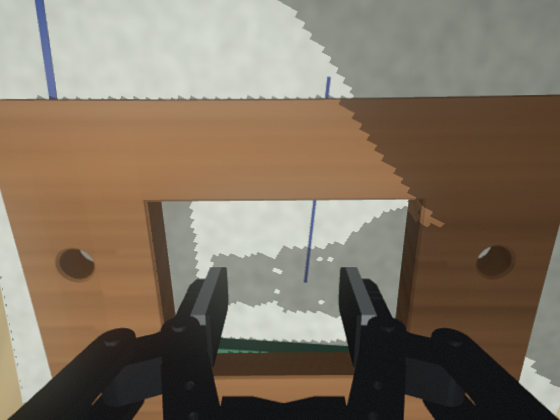

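View pics/b_scene.png

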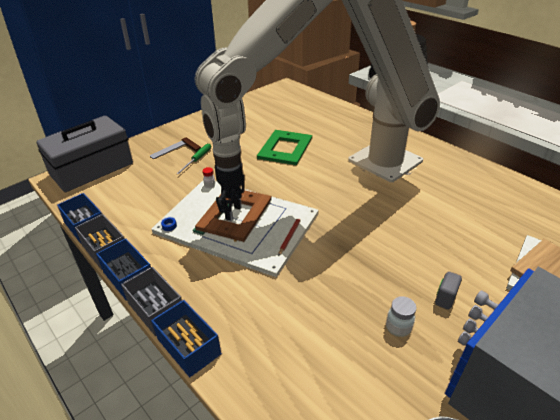

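```bash
python3 -m crank '{"dr":[[0,0,0],[0,0,0],[0,0,0],[0,0,0],[0,0,0]],"travel":[[0,0,0],[0.01,0,0],[0.02,0,0],[0.03,0,0],[0.03,0,0]],"hand":[0.064,0.064,0.064,0.064,0.064]}'; python3 look.py c wrist
```

```text
clock: 4.08
eef_pos: [0.5703, -0.0837, 0.0188]
tool_rot: [0.53, 0.848, -0.0, -0.0]
ft_force: [-0.6, -0.3, -0.1]
grip_width: 0.064
4.075 tool panel mm [-13.7  18.3] z 18.8 yaw 0.0813 F [-0.6 -0.3 -0.1] w 0.064
```

View pics/c_wrist.png

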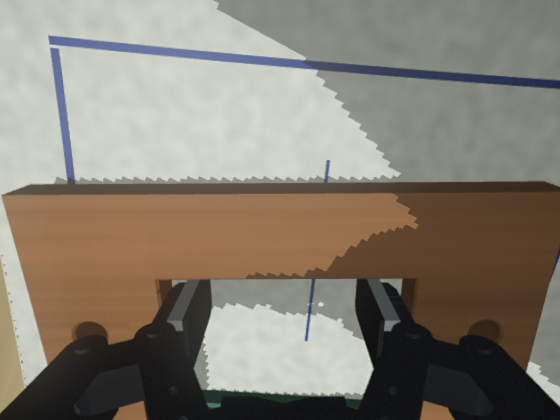

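```bash
python3 -m crank '{"dr":[[0,0,0],[0,0,0.015],[0,0,0.03],[0,0,0.045],[0,0,0.06],[0,0,0.08],[0,0,0.08]],"travel":[[0.005,0.002,0],[0.01,0.005,0],[0.015,0.008,0],[0.019,0.011,0],[0.023,0.014,0],[0.0265,0.016,0],[0.0265,0.016,0]],"hand":[0.064,0.064,0.064,0.064,0.064,0.064,0.064]}'; python3 look.py d wrist top
```

```text
clock: 5.0
eef_pos: [0.5736, -0.0533, 0.0188]
tool_rot: [0.564, 0.826, 0.0, -0.0]
ft_force: [-0.1, -0.4, -0.1]
grip_width: 0.0638
5.0 tool panel mm [ 0.5 45.4] z 18.8 yaw 0.0002 F [-0.1 -0.4 -0.1] w 0.0638
```

View pics/d_wrist.png

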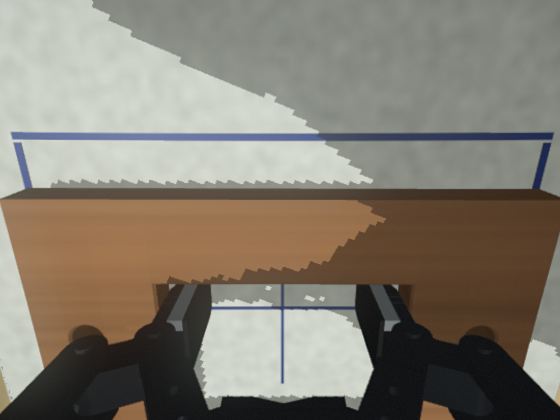

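```bash
python3 - <<'E'
from h import *
import pickle
o,c=pickle.load(open("d_wrist.pkl","rb"))
x,y,a=.5897,-.0958,.3732;R=np.array([[np.cos(a),-np.sin(a)],[np.sin(a),np.cos(a)]])
P=lambda px,z:((onz(c,px,z)[:,:2]-[x,y])@R*1e3).round(1)
print(P([(153,284),(411,284),(1,200),(559,199),(250,200)],.041))
print(P([(283,307),(13,135),(552,135)],.018))
im=cv2.imread("pics/d_wrist.png")[170:370];cv2.imwrite("pics/d_c.png",cv2.resize(im[:,:280],None,fx=2.8,fy=2.8,interpolation=cv2.INTER_CUBIC));cv2.imwrite("pics/d_e.png",cv2.resize(im[:,280:],None,fx=2.8,fy=2.8,interpolation=cv2.INTER_CUBIC))
E
```

```text
[[-50.4  56.6]
 [ 49.8  56.5]
 [-99.2  90.9]
 [ 97.3  91. ]
 [-11.7  90.8]]
[[   0.    30.1]
 [-106.4  110.5]
 [ 106.4  110.2]]
```

View pics/d_c.png

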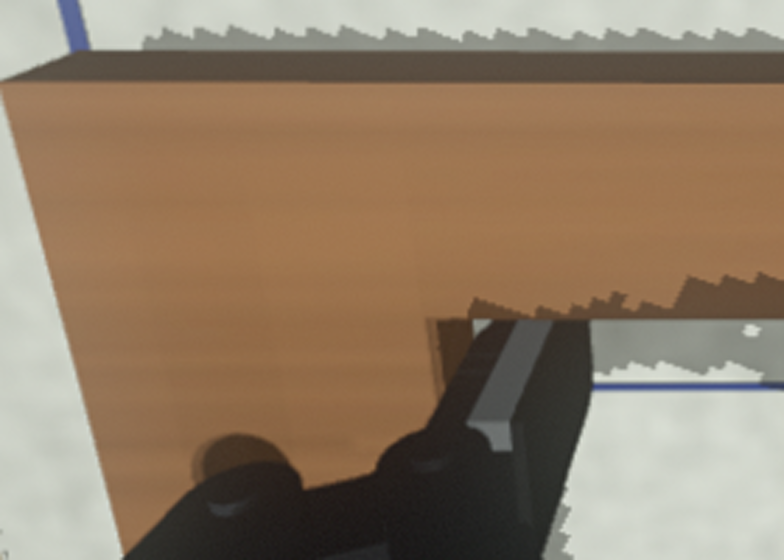

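View pics/d_e.png

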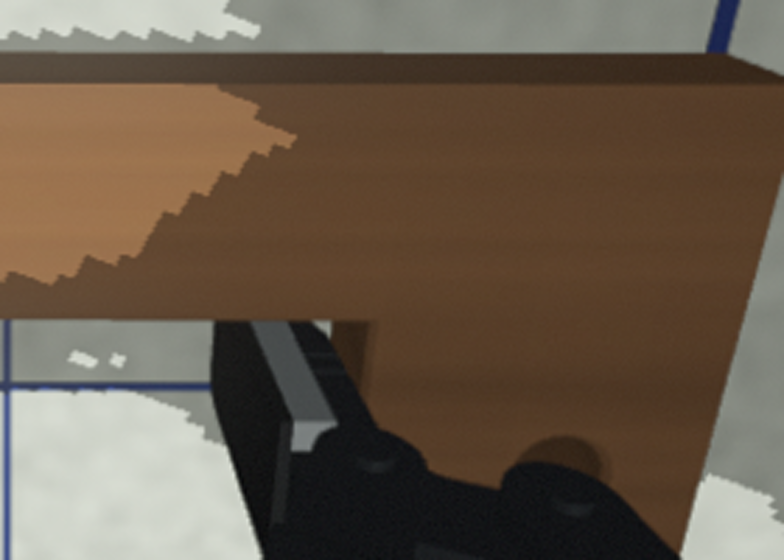

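Measured: template centre about (-0.2, 16.4) mm in panel axes, yaw about 0, and the wall is in contact. About 13.6 mm remain.

```bash
python3 -m crank '{"dr":[[0,0,0],[0,0,0],[0,0,0],[0,0,0],[0,0,0],[0,0,0]],"travel":[[0.004,0,0],[0.008,0,0],[0.011,0,0],[0.0135,0,0],[0.0145,0,0],[0.0145,0,0]],"hand":[0.064,0.064,0.064,0.064,0.064,0.064]}'; python3 look.py e wrist scene top
```

```text
clock: 5.85
eef_pos: [0.5684, -0.0404, 0.019]
tool_rot: [0.564, 0.826, 0.0, 0.0]
ft_force: [-0.4, 0.5, -0.3]
grip_width: 0.0639
5.85 tool panel mm [ 0.4 59.4] z 19.0 yaw -0.0001 F [-0.4  0.5 -0.3] w 0.0639
```

View pics/e_wrist.png

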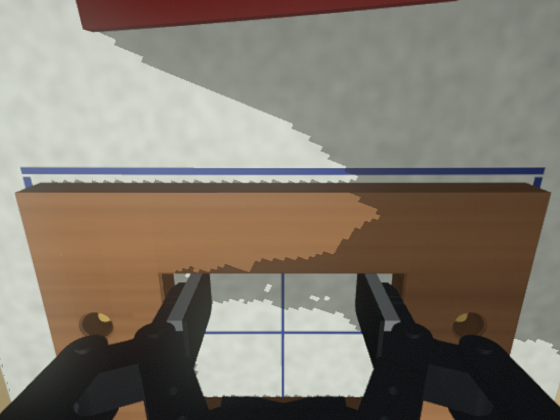

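View pics/e_scene.png

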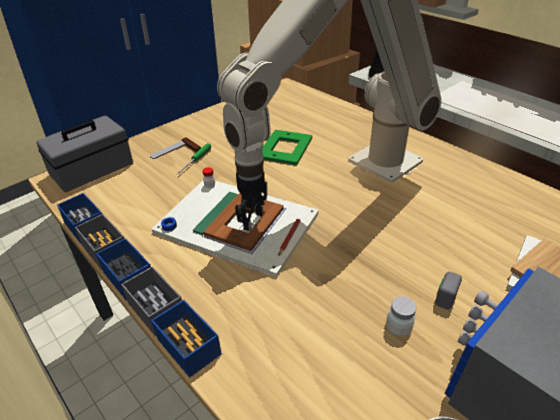

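The template seems to have dropped: brass is visible in both holes at (98,320) and (468,320), and the green strip is clear of it. I'll check the height from its apparent width, then retreat.

```bash
python3 - <<'E'
from h import *
import pickle
o,c=pickle.load(open("e_wrist.pkl","rb"))
x,y,a=.5897,-.0958,.3732;R=np.array([[np.cos(a),-np.sin(a)],[np.sin(a),np.cos(a)]])
for z in (.033,.041): print(((onz(c,[(17,192),(549,192),(160,273),(407,273)],z)[:,:2]-[x,y])@R*1e3).round(1).tolist())
E
python3 -m crank '{"dr":[[0,0,0],[0,0,0],[0,0,0],[0,0,0],[0,0,0],[0,0,0],[0,0,0]],"travel":[[-0.006,0,0],[-0.012,0,0],[-0.012,0,0],[-0.012,0,-0.02],[-0.012,0,-0.06],[-0.02,0,-0.12],[-0.04,0,-0.17]],"hand":[0.064,0.055,0.05,0.05,0.05,0.05,0.05]}'; python3 look.py f wrist
```

```text
[[-99.4, 105.5], [99.4, 105.1], [-50.5, 70.9], [50.8, 70.7]]
[[-93.2, 107.8], [93.3, 107.5], [-47.3, 75.4], [47.6, 75.2]]
clock: 6.88
eef_pos: [0.583, -0.0774, 0.1912]
tool_rot: [0.563, 0.826, 0.0, 0.0]
ft_force: [0.6, -0.5, 0.5]
grip_width: 0.0498
6.875 tool panel mm [ 0.5 19.6] z 191.2 yaw 0.0012 F [ 0.6 -0.5  0.5] w 0.0498
```

View pics/f_wrist.png

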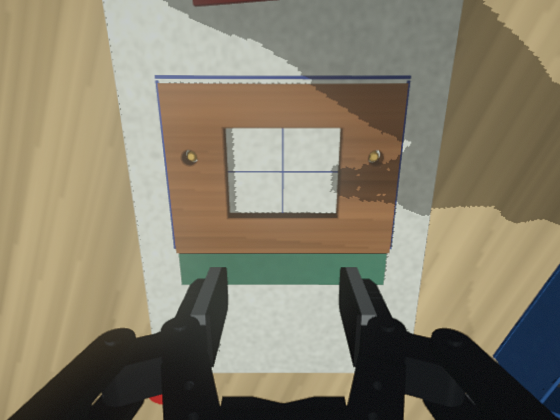

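```bash
python3 - <<'E'
import cv2
a=cv2.imread("pics/f_wrist.png")[65:265,145:420];cv2.imwrite("pics/f_c.png",cv2.resize(a,None,fx=2.9,fy=2.9,interpolation=cv2.INTER_CUBIC))
E
python3 look.py g top scene
python3 - <<'E'
import cv2
for n,(r,q) in {"top":((125,250),(225,375)),"scene":((160,280),(145,325))}.items():
    a=cv2.imread(f"pics/g_{n}.png")[r[0]:r[1],q[0]:q[1]];cv2.imwrite(f"pics/g_{n}c.png",cv2.resize(a,None,fx=4.4,fy=4.4,interpolation=cv2.INTER_CUBIC))
E
```

```text
6.925 tool panel mm [ 3.5 15. ] z 199.0 yaw -0.0016 F [ 3.5 -2.6  5.5] w 0.0501
```

View pics/f_c.png

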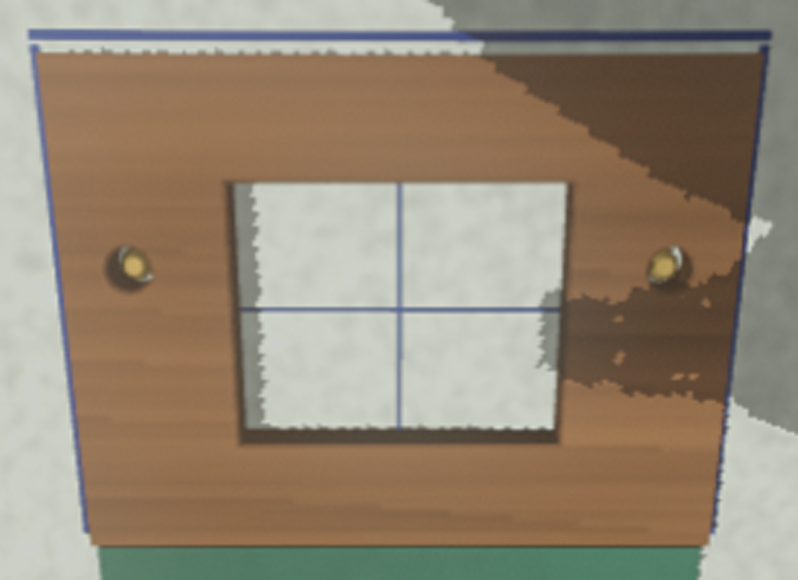

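View pics/g_scenec.png

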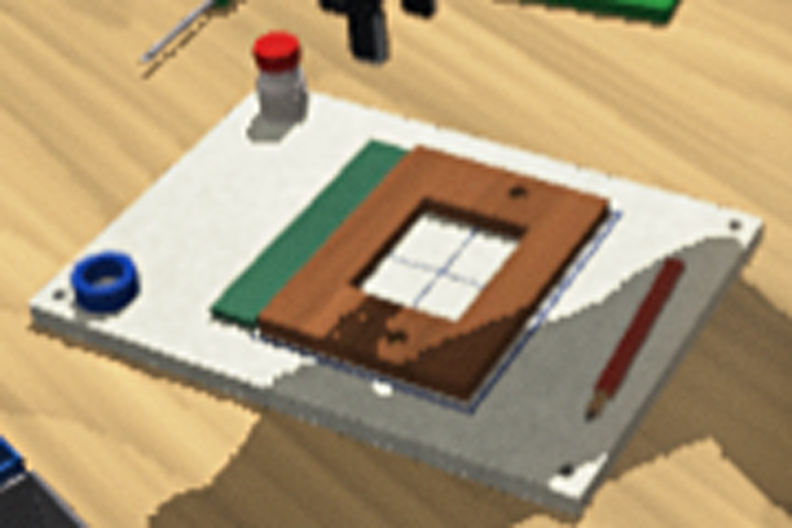

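```bash
python3 - <<'E'
from h import *
import pickle
o,c=pickle.load(open("f_wrist.pkl","rb"))
x,y,a=.5897,-.0958,.3732;R=np.array([[np.cos(a),-np.sin(a)],[np.sin(a),np.cos(a)]])
f=lambda L:np.array(L,float)/2.9+[145,65]-.33
P=np.array([[-100,75],[100,75],[100,-75],[-100,-75],[-50,40],[50,40],[50,-40],[-50,-40]])
for z in (.031,.033,.035,.041):
    q=((onz(c,f([(35,54),(765,54),(712,545),(93,545),(227,182),(573,182),(559,443),(239,443)]),z)[:,:2]-[x,y])@R*1e3)
    p,t,e=fit2(P,q);print(z,p.round(1),round(t,4),e.round(1), "widths +y/-y",(q[1]-q[0])[0].round(1),(q[2]-q[3])[0].round(1))
E
python3 -m crank '{"dr":[[0,0,0],[0,0,0],[0,0,0]],"travel":[[-0.03,0,-0.04],[-0.03,0,-0.04],[-0.03,0,-0.04]],"hand":[0.05,0.05,0.05]}'; python3 look.py h wrist
```

```text
0.031 [ 0.  29.9] 0.0004 [1.  1.  1.6 0.4 0.6 0.5 0.1 1. ] widths +y/-y 202.0 201.7
0.033 [ 0.  30.4] 0.0004 [0.6 0.7 0.8 0.4 0.4 0.5 0.4 0.7] widths +y/-y 200.7 200.4
0.035 [ 0.  30.9] 0.0004 [1.  1.1 0.4 1.3 0.6 0.7 0.8 0.6] widths +y/-y 199.4 199.0
0.041 [ 0.  32.4] 0.0004 [3.3 3.5 2.6 3.7 1.7 1.9 2.1 1.5] widths +y/-y 195.4 195.0
clock: 7.4
eef_pos: [0.5931, -0.1054, 0.2272]
tool_rot: [0.564, 0.826, -0.0, -0.001]
ft_force: [-0.5, -0.4, -0.7]
grip_width: 0.05
7.4 tool panel mm [ -0.3 -10.1] z 227.2 yaw -0.0004 F [-0.5 -0.4 -0.7] w 0.05
```

View pics/h_wrist.png

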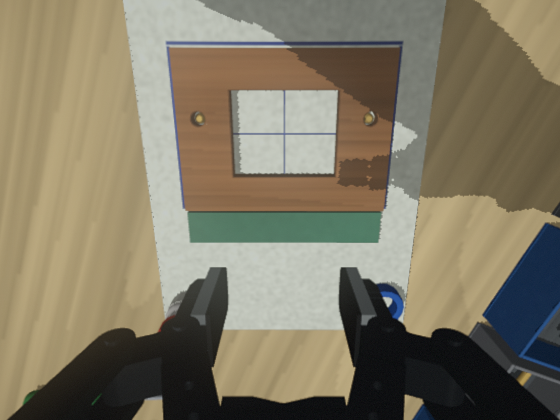

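The template is at panel (0.0, 30.4) mm, yaw 0.0004 rad. Its top measures 33 mm above the bench at both edges, so it lies flat, with the pins in the holes at (198,118) and (370,118). The robot is clear, so I'm handing in.

```bash
python3 -c "
from workcell import job
print(job.job_done())"
```

```text
the job is handed in; nothing more can be done
None
```

The brown template is seated over both brass pins and lies flat on the panel. I put the two fingertips in its window, pushed on the +y wall while turning it square to the panel, and slid it until it dropped. I did not lift it, and the job was handed in at about 7.5 s.

- **Position:** the last measured pose was panel (0.0, 30.4) mm against a target of (0, 30), with 0.0004 rad of turn. That is within the roughly 2 mm camera calibration.
- **Flatness:** the top face measured about 33 mm above the bench along both long edges, which is the seated height. Brass shows in both holes.
- **Robot and bystanders:** force readings taken after each move stayed around 1 N, apart from about 7 N during the fast retreat with the fingers already well above the panel. The gripper finished about 230 mm up, touching nothing. In the last pictures the tape roll, glue pot and pencil are where they started. I did not measure the bench items, but the arm never went near them.
- **Disagreement:** the first coarse height of the template's top, from the scene and top cameras, read 34–39 mm instead of 41 mm. The closer wrist view fitted 41 mm, so I used that.

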